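# Let a ratchet clamp forward onto a bar

## Robot

A 7-joint arm with a two-finger parallel gripper is mounted at the origin on a cart in front of the work surface, level with it; the furniture and walls round the work are solid. World frame = base frame: x ahead of the robot, y to its left, z up, the work surface at z = 0. Lengths are in mm, angles in rad, forces in N, time in s.
With the tool pointing down it reaches from about 400 to 875 mm from the base axis. Payload 4.4 kg.
Tool frame: the origin (TCP) lies at the very end of the fingers, on their centre line; the grasp point (between the pads) lies 19 mm behind it; z points along the fingers, y is the line along which they close (so a half turn about z gives the same grasp; the last joint's range is limited). The gripper opens to 85 mm and grips with 20 to 120 N. Pads are 22 mm wide; open, the fingers measure 114 mm over their backs; the gripper's body (76 mm by 85 mm) begins 54 mm behind the grasp point. The pads swing forward as they close: fully open they stand 13 mm farther back than shut.
Start: joints at [-0.066, 0.628, 0.038, 1.517, -0.027, 0.996, -0.02], TCP at [650.014, 0.027, 231.313] pointing down, gripper open.
Joint ranges: [-3.06, 3.06], [-0.37, 2.12], [-1.25, 1.32], [0.18, 2.47], [-1.1, 4.24], [0.23, 1.98], [-2.94, 2.94]. Speed limits (rad/s): [2.57, 2.57, 3.14, 3.14, 3.14, 3.14, 3.14].

## Interface

Orientations are given as [roll, pitch, yaw] about the fixed x, y, z axes, in that order (R = Rz(yaw) Ry(pitch) Rx(roll)).
In Python, from cell import read_state, get_image, camera_info, finish_job gives the robot as it stands.
- The arm moves only by the tool play_rows, never from a script. Its argument "deltas" is one flat list of numbers, 7 for each row, row after row: the shift along the tool's x, y, z in mm, then the turn, a rotation vector about the tool's x, y, z in rad, then the opening, from 0 (shut) to 1 (fully open). In form: [dx, dy, dz, ax, ay, az, grip, dx, dy, dz, ax, ay, az, grip, ...]. A call has 1 to 10 rows; each row is the pose to reach, as a shift and turn from the pose commanded when the call began, along the tool's axes at that moment; what a row does not reach only later rows make up. A row lasts 1/8 s, in which the tool goes at most 62.5 mm and 10.7 degrees, less where a joint would pass 70% of its speed; a pose out of reach is approached as far as the arm can. A call with a gripper value outside its range is refused whole. The fingers move at their own pace and stop on an object; the grip force is fixed at half the most. Time passes only in rows, so rows that repeat a pose let the fingers close. It gives the time, the measured TCP pose, the force, the opening and the grip force at its end, in the units of the state.
- read_state(): the state, without advancing time (a new reading comes with each control period).
- get_image(name): name is "scene" or "side" or "wrist"; returns the picture (420x560x3 uint8, red, green, blue); there is no depth.
- camera_info(name): a dict with "fx", "fy", "cx", "cy" (pixels), "T" (4x4, takes a point from camera to world coordinates). Camera axes: x right, y down, z forward; pixel columns grow to the right and rows downward; lengths in mm; the calibration is good to about 2 mm. A picture is of the moment at which its call begins: read the wrist's pose just before it. camera_info takes no time and is no camera call; for the wrist camera it gives the pose at the moment of the call.
- finish_job(): hands the job in; it is judged then, once.
The state is a dict: "clock": time; "qpos": joint angles; "qd": joint speeds; "tau": joint torques, N m; "eef_pos": TCP position; "tool_rot": TCP orientation; "force": force on the tool from outside, world axes, zero at the start; "torque": the same for the moment, N m; "width": finger opening in mm; "gripper_force": force on a finger pad.
Only numpy, scipy, OpenCV 4.12 (cv2) and the standard library are available. Lean on these libraries where they do the work, as an engineer would, in place of code of your own. Each camera call takes 0.05 s, during which the arm holds its last target. There are 200 camera calls.

## Task

The green ratchet clamp on the bench is held back by its pawl. Lift the pawl by its red tab until it stands well clear of the teeth, wind the crank backwards (counter-clockwise seen from above) until the orange sprung pad has pushed the ground steel bar against the fence and holds it there, gently but firmly (10 to 20 N at the pad, never over 40 N), and then lay the pawl back down on the teeth. Never force the wheel against the pawl, move the jaw by the crank only, keep the gripper off the bar, and leave the other things on the bench alone.

Things in the scene. Friction and masses are not known exactly. Their poses are not given: they have to be found in the camera images.
- ratchet_wheel: Flat steel ratchet wheel of the clamp, 110 mm across, with 16 saw teeth 8 mm high on its upper face (tops 54 mm above the bench). Origin on its upright axis, level with the bench top; z up, turns about z with the wheel. Over it the crank's steel arm, 71 to 79 mm above the bench.
- wheel (a joint): Angle of wheel and crank, rad: 0 at the start, growing counter-clockwise from above ('backwards'); 1 rad feeds the jaw 20 mm. With the pawl down the teeth stop it at 0.02. Drag 0.25 N m (4.3 N at the knob, 5 N at 0.5 rad/s); it stays where left. The pad loads up somewhere from 1.2 to 2.3 rad, to be felt: beyond the drag, 1 N along the knob's circle presses the pad with 2.9 N.
- crank_knob (a point): Centre of the crank's upright black knob, a cylinder 20 mm across and 56 mm high (83 to 139 mm above the bench); this point is 111 mm above the bench, 58 mm from the wheel's axis. The knob is a sleeve that spins freely on its pin: pinched from above, it can be carried round the wheel's axis without turning the gripper.
- pawl (a joint): Angle of the pawl, rad: 0 fully down between the teeth, growing to 1.2 as its tab end is lifted. The pivot is stiff (about 1.2 N at the tab): the pawl stays where left. Up to 0.15 its nose is among the teeth, above that clear; well clear is 0.45 or more. Laid back, it may rest on the slope or top of a tooth (0 to 0.15), wherever the wheel happens to stand; that counts as down.
- pawl_tab (a point): Centre of the red tab standing up at the free end of the steel pawl lever, 18 mm long, 12 mm thick, 82 mm above the bench with the pawl down (its top 95 mm). Pinch it across its thickness, along this frame's y axis. x points along the lever to its pivot, y along the pivot's axis, z up from the lever; the axes turn with the pawl.
- pawl_lever: Steel pawl lever. Origin at the centre of its level pivot, at its far end, 50 mm above the bench. The tab's centre lies 105 mm from it along -x and 32 mm along z of this frame. y runs along the pivot and towards the fence; x and z turn with the pawl (z up at 0). The clamp stands anywhere in the middle of the bench, turned by up to 0.2 rad.
- jaw: Jaw of the clamp: rack, dark steel head and, in front of it, an orange pad 56 mm wide and 24 mm high on springs (8 N per mm, 6 mm of travel). Origin at the middle of the unpressed pad's face, 26 mm above the bench; it slides along +y of the clamp towards the fence.
- ground_bar: Bright ground steel bar, 185x24x8 mm, loose and flat on the clamp's base (12 mm above the bench) between pad and steel fence, across the jaw's travel, with some mm of play to either side. Origin at the centre of its underside, y along its length. It slides with under 4 N. The fence was set by hand, 5 to 40 mm beyond the bar; its place is not measured.
- tin_mid (a point): Yellow tin with scribers, 69 mm across, 128 mm high, to be left alone; this point is its centre.
- can_mid (a point): Green oil can with a brass spout, 68 mm across, 176 mm high, to be left alone; this point is the centre of its body, 40 mm up.
- nut_mid (a point): Dark hexagon nut, 27 mm across, 19 mm high, to be left alone; this point is its centre.
- bolt_mid (a point): Rusty bolt standing on its head, 27 mm across, 65 mm high, to be left alone; this point is its centre.
- chisel_mid (a point): Blue cold chisel, 160 mm long, 17 mm high, to be left alone; this point is its centre.
- hammer_mid (a point): Ball-peen hammer lying on its side, 264 mm long, 29 mm high, to be left alone; this point is its centre.

How it is judged (in metres and radians):
On the way, in this order (a step that is already met when the one before it is completed fails the run):
1. the pawl is lifted well clear of the teeth before the wheel is wound back (value of joint pawl above 0.4 rad and value of joint wheel below 0.3 rad), for 0.2 s.
2. with the pawl still up, the crank is wound backwards until the pad holds the bar against the fence (value of joint pawl above 0.3 rad and value of joint wheel above 0.8 rad and contact force between jaw and ground_bar between 4 and 40 N), for 0.2 s.
At the end, for the whole second after the job is handed in: the pad presses the bar against the fence with 4 to 40 N, wheel (wound back by more than 0.8 rad) and bar at rest, and the pawl is back down on the teeth (below 0.18 rad) (value of joint pawl below 0.18 rad and value of joint wheel above 0.8 rad and contact force between jaw and ground_bar between 4 and 40 N and velocity of joint wheel between -0.03 and 0.03 rad/s and linear speed of ground_bar below 0.01 m/s); the robot touches nothing.
It fails at once if the pad squeezes the bar with more than 40 N (contact force between jaw and ground_bar above 40 N).
It fails at once if the wheel is forced against the pawl, or the pawl onto the wheel, with more than 40 N (contact force between ratchet_wheel and pawl_lever above 40 N).
It fails at once if the robot pushes the jaw or the bar itself (more than 1.5 N) (contact force between any of jaw, ground_bar and the fingers above 1.5 N or contact force between any of jaw, ground_bar and the arm above 1.5 N).
It fails at once if a bystander (tin, oil can, nut, bolt, chisel or hammer) is moved by more than 30 mm (distance of any of tin_mid, can_mid, nut_mid, bolt_mid, chisel_mid, hammer_mid from where it was at the start of the episode above 0.03 m).
It also fails if it takes over 64 s, if anything falls off the work surface, if the arm or the gripper's body presses on something with over 40 N, if the wrist force passes 120 N, or if a joint passes its speed limit or range.

## Working session

There is one attempt and no reset: what is moved stays moved. The work goes in short steps, Python scripts to look and compute and a tool call to move; the robot and the scene stay as the last step left them, time stands still between calls to the robot, and variables do not carry over. Pictures are saved under pics/ and viewed, at most 10 in all, crops included, and the job is handed in when it is done.

Besides the shell and the picture viewer there is one more tool, called after "Emit:" as a command line: name --argument value ..., lists and objects as JSON in quotes. play_rows: Moves the arm, as the interface text tells. Its arguments: {"type":"object","properties":{"deltas":{"type":"array"}},"required":["deltas"]}

```bash
mkdir -p pics; ls; python3 - <<'E'
from cell import *
import cv2,json
s=read_state();print(s)
for n in("scene","side","wrist"):
    im=get_image(n);cv2.imwrite(f"pics/{n}0.png",im[:,:,::-1]);c=camera_info(n);print(n,c)
E
```

```text
pics
{'clock': 0.0, 'qpos': array([-0.06580966,  0.62934236,  0.03846193,  1.51838638, -0.02698929,
        0.99634022, -0.02000334]), 'qd': array([ 0.00040839, -0.00050307, -0.00030029, -0.00165786, -0.00085501,
        0.00022756,  0.0006157 ]), 'tau': array([-1.11932164e-03, -5.63405585e+01,  1.22606792e+00, -1.93450052e+01,
        1.09587883e-02,  1.05136272e-02, -8.84369996e-06]), 'eef_pos': array([6.49350452e+02, 1.95676594e-02, 2.30386055e+02]), 'tool_rot': array([-3.13963548e+00,  4.70988001e-05,  1.57079194e+00]), 'force': array([ 1.04119578, -0.07657114, -0.23996662]), 'torque': array([-0.01604828, -0.03455421,  0.01070299]), 'gripper_force': 0.0, 'width': 85.3365629106337}
scene {'fx': 482.19602195261325, 'fy': 482.19602195261325, 'cx': 277.58117763513565, 'cy': 202.1250587042905, 'T': array([[-8.83544706e-01, -3.53562466e-01,  3.07151973e-01,
         1.64824235e+02],
       [-4.68138710e-01,  6.47156570e-01, -6.01693047e-01,
         7.23587159e+02],
       [ 1.39606603e-02, -6.75412435e-01, -7.37308038e-01,
         9.60056088e+02],
       [ 0.00000000e+00,  0.00000000
[... 262 characters left out ...]
829539e-01, -3.89116674e-01,  8.57399601e-01,
        -8.23966424e+02],
       [ 1.09037810e-02, -9.12161483e-01, -4.09685900e-01,
         5.13993132e+02],
       [ 0.00000000e+00,  0.00000000e+00,  0.00000000e+00,
         1.00000000e+00]])}
wrist {'fx': 297.90797266913006, 'fy': 297.90797266913006, 'cx': 277.1277017814744, 'cy': 213.77342718793395, 'T': array([[ 9.99998424e-01,  5.31915057e-04, -1.69386888e-03,
         6.48943527e+02],
       [ 5.41495502e-05, -9.62758946e-01, -2.70361255e-01,
         6.96676719e+01],
       [-1.77459664e-03,  2.70360737e-01, -9.62757458e-01,
         3.73383458e+02],
       [ 0.00000000e+00,  0.00000000e+00,  0.00000000e+00,
         1.00000000e+00]])}
```

View pics/scene0.png

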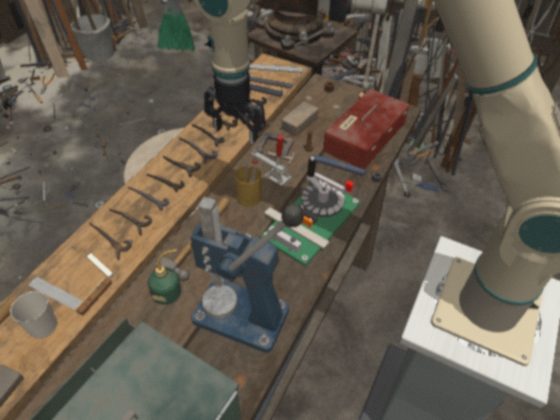

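View pics/side0.png

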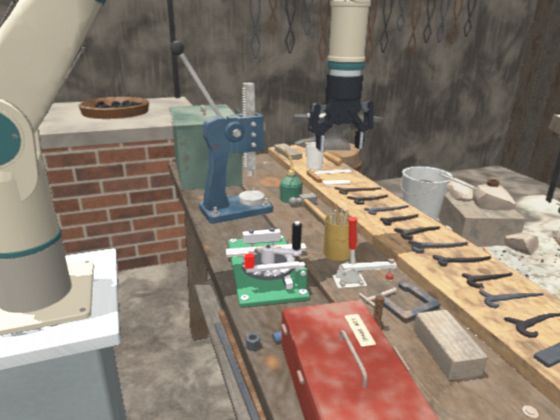

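View pics/wrist0.png

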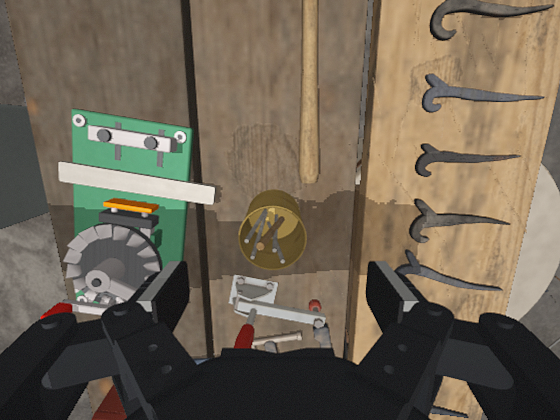

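The scene and side pictures show the green clamp: red tab at scene (349,185) and side (250,262), black knob at scene (312,165) and side (297,235). In the wrist picture the fence is towards +y and the bar is at (135,183). The red lever at side (352,233) belongs to another tool.

```bash
cat > h.py <<'E'
import numpy as np,cv2
from cell import *
def ray(n,u,v,c=None):
    c=c or camera_info(n);T=np.array(c["T"]);d=T[:3,:3]@[(u-c["cx"])/c["fx"],(v-c["cy"])/c["fy"],1]
    return T[:3,3],d/np.linalg.norm(d)
def tri(rays):
    A=0;b=0
    for o,d in rays:
        P=np.eye(3)-np.outer(d,d);A=A+P;b=b+P@o
    x=np.linalg.solve(A,b);return x,[round(float(np.linalg.norm((np.eye(3)-np.outer(d,d))@(x-o))),1) for o,d in rays]
def plane(n,u,v,z,c=None):
    o,d=ray(n,u,v,c);return o+d*(z-o[2])/d[2]
def proj(n,p,c=None):
    c=c or camera_info(n);T=np.array(c["T"]);q=T[:3,:3].T@(np.asarray(p)-T[:3,3]);return q[0]/q[2]*c["fx"]+c["cx"],q[1]/q[2]*c["fy"]+c["cy"]
def blobs(im,m,roi,amin=15):
    x0,y0,x1,y1=roi;k=np.zeros(m.shape,np.uint8);k[y0:y1,x0:x1]=m[y0:y1,x0:x1]
    n,l,st,ce=cv2.connectedComponentsWithStats(k)
    return [(st[i].tolist(),ce[i].round(1).tolist()) for i in range(1,n) if st[i][4]>=amin]
def red(im):
    i=im.astype(int);return ((i[...,0]>130)&(i[...,1]<60)&(i[...,2]<60)).astype(np.uint8)
def dark(im):return (im.max(2)<45).astype(np.uint8)
E
python3 - <<'E'
from h import *
R={}
for n,roi,roik in(("scene",(335,172,365,200),(300,150,325,182)),("side",(238,248,264,276),(285,215,308,255))):
    im=cv2.imread(f"pics/{n}0.png")[:,:,::-1];print(n,"red",blobs(im,red(im),roi),"dark",blobs(im,dark(im),roik))
a=cv2.imread("pics/scene0.png")[130:230,260:380];b=cv2.imread("pics/side0.png")[205:305,220:320]
f=lambda x:cv2.resize(x,None,fx=4,fy=4,interpolation=cv2.INTER_CUBIC)
cv2.imwrite("pics/crop.png",np.hstack([f(a)[:, :400],f(b)]))
cv2.imwrite("pics/crop.png",np.hstack([cv2.resize(a,(400,333),interpolation=2),cv2.resize(b,(333,333),interpolation=2)]))
E
```

```text
scene red [([346, 181, 7, 10, 43], [349.3, 184.5])] dark [([308, 161, 8, 15, 82], [311.0, 167.9])]
side red [([245, 257, 9, 11, 88], [249.1, 261.7])] dark [([293, 226, 8, 23, 152], [296.1, 237.2])]
```

View pics/crop.png

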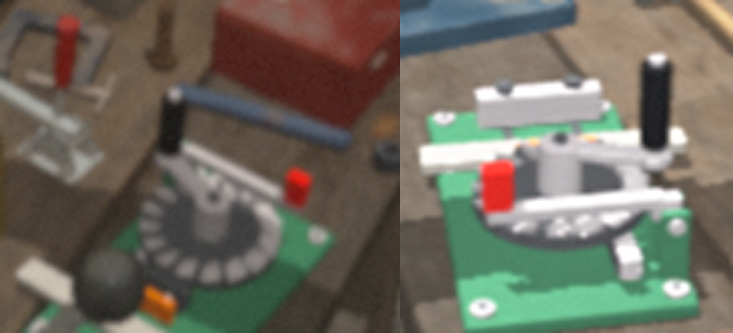

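Crop: the tab is clean in both views. The knob's top and bottom are scene (312,158)–(311,176) and side (297,222)–(297,250). A press lever with a ball knob stands nearby, so I'll check clearance to it.

```bash
python3 - <<'E'
from h import *
cw=camera_info("wrist")
t=tri([ray("scene",349.3,184.5),ray("side",249.1,261.7)]);print("tab",t)
k=tri([ray("scene",311.6,167),ray("side",296.8,236.3)]);print("knob",k)
print("ball",tri([ray("scene",293,215),ray("side",177,47)]))
# pawl pivot right side in side view; corner screws of base
print("hub top? scene",tri([ray("scene",322,192),ray("side",269,246)]))
for n,p in (("bar L",(60,172)),("bar R",(214,193)),):
    print(n,plane("wrist",*p,20,cw))
for p in((79,120),(180,137)):print("screw",plane("wrist",*p,12,cw))
print("fence",plane("wrist",103,135,30,cw),plane("wrist",151,143,30,cw))
print("pad",plane("wrist",105,203,38,cw),plane("wrist",158,209,38,cw))
print("tab w",proj("wrist",t[0],cw),"knob w",proj("wrist",k[0],cw))
# wheel: ellipse at z 54 rim
for p in ((65,265),(160,270),(112,224)):print("rim",plane("wrist",*p,50,cw))
print("bolt",plane("side",378,320,0),"nut",plane("side",253,345,0),"chisel scene",plane("scene",318,158,8),plane("scene",363,170,8))
E
```

```text
tab (array([ 399.30720696, -135.54252587,   82.21080554]), [1.4, 1.4])
knob (array([ 502.06917703, -120.20460766,  111.41346094]), [2.9, 2.9])
ball (array([352.73677733, 310.43461373, 441.01618653]), [2.5, 2.5])
hub top? scene (array([454.56522586, -83.24364286,  77.65995729]), [4.5, 4.5])
bar L [390.59691724  21.78955555  20.        ]
bar R [572.00497545  -3.52705112  20.        ]
screw [418.6770672   80.94179461  12.        ]
screw [534.11685236  61.86890443  12.        ]
fence [454.07712443  64.41053609  30.        ] [506.67026241  55.72689579  30.        ]
pad [448.88900558 -11.65753152  38.        ] [509.57372064 -18.81531999  38.        ]
tab w (np.float64(56.39372649974905), np.float64(318.95575001907326)) knob w (np.float64(133.54624349278777), np.float64(323.50124211462844))
rim [396.72002442 -84.40720452  50.        ]
rim [508.81795312 -90.80852234  50.        ]
rim [460.18608995 -33.35434886  50.        ]
bolt [ 606.10779072 -280.29840302    0.        ] nut [ 367.05925806 -268.64753099    0.        ] chisel scene [ 539.59323086 -264.92589005    8.        ] [ 405.22848623 -280.77457637    8.        ]
```

Heights match (tab 82, knob 111), the axis at about (454,-87) gives the 58 mm crank radius, and the clamp is turned about -0.14 rad. Next I move above the tab.

Emit:
play_rows --deltas '[-60, -110, 0, 0, 0, -0.5, 0.6, -135, -250, 0, 0, 0, -1.43, 0.6, -135, -250, 0, 0, 0, -1.43, 0.6, -135, -250, 0, 0, 0, -1.43, 0.6, -135, -250, 0, 0, 0, -1.43, 0.6, -135, -250, 0, 0, 0, -1.43, 0.6, -135, -250, 0, 0, 0, -1.43, 0.6, -135, -250, 60, 0, 0, -1.43, 0.6, -135, -250, 60, 0, 0, -1.43, 0.6, -135, -250, 60, 0, 0, -1.43, 0.6]'

```text
clock: 1.4
eef_pos: [400.5, -135.0, 172.3]
tool_rot: [-3.141, 0.001, 2.999]
force: [-0.3, 0.0, -0.1]
width: 51.2
gripper_force: 0.0
```

```bash
python3 - <<'E'
from h import *
s=read_state();print(s['eef_pos'],s['tool_rot'],s['force'],s['width'],s['qpos'])
c=camera_info("wrist");im=get_image("wrist");cv2.imwrite("pics/w1.png",im[:,:,::-1]);np.save("c1.npy",c,allow_pickle=True)
b=blobs(im,red(im),(0,0,560,420),100);print(b,proj("wrist",[399.3,-135.5,82],c))
E
```

```text
[ 400.48710906 -135.00062946  172.2825524 ] [-3.14146868e+00  5.53826153e-04  2.99897536e+00] [-0.33513162  0.04658679 -0.10971609] 51.19778780955451 [ 0.48091948  0.42235504 -0.30061399  2.17937963  0.22776358  0.56798519
  1.44063297]
[([276, 203, 15, 28, 229], [282.5, 215.0])] (np.float64(275.07865805412575), np.float64(217.22112613013562))
```

View pics/w1.png

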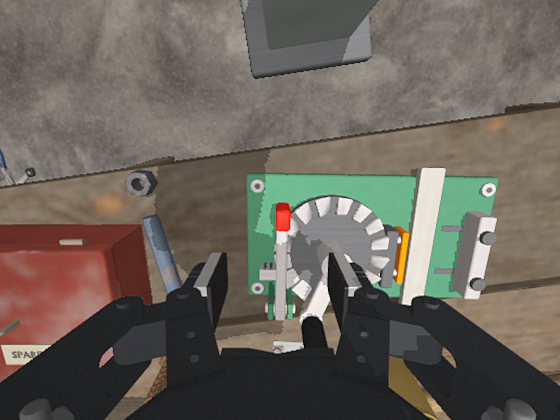

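The wrist picture from above shows the tab at (283,211), the lever running straight down to (282,315) (so yaw is right), the knob at (313,335) and the wheel centred near (333,250). I'll refine tab and yaw from this.

```bash
python3 - <<'E'
from h import *
c=np.load("c1.npy",allow_pickle=True).item()
print("tab",tri([ray("scene",349.3,184.5),ray("side",249.1,261.7),ray("wrist",283.5,216,c)]))
print("tab top z95 ends",plane("wrist",283.5,205,95,c),plane("wrist",283.5,222,95,c))
im=cv2.imread("pics/w1.png")[:,:,::-1];m=red(im)
for r in range(202,232,3):print(r,np.flatnonzero(m[r,260:300])[[0,-1]]+260 if m[r,260:300].any() else None)
a,b=plane("wrist",284,235,66,c),plane("wrist",282,300,60,c);print("lever",a,b,np.arctan2(*(b-a)[[1,0]]))
sc=[plane("wrist",*p,12,c)for p in((257,186),(257,289),(489,189))];print(sc)
d=sc[2]-sc[0];print("yaw from base",-np.arctan2(d[0],d[1]))
print("axis",plane("wrist",333,251,54,c), "knob foot",plane("wrist",313,325,139,c))
print("bar",plane("wrist",414,235,20,c),plane("wrist",434,235,20,c),"fence face",plane("wrist",460,240,38,c))
E
```

```text
tab (array([ 399.34633104, -131.76420565,   82.29113256]), [2.9, 2.7, 3.2])
tab top z95 ends [ 386.8667356 -127.1198476   95.       ] [ 400.2771698  -128.96580168   95.        ]
202 None
205 [276 288]
208 [276 289]
211 [276 290]
214 [276 289]
217 [276 289]
220 [276 289]
223 [276 289]
226 [276 289]
229 [276 288]
lever [ 421.2823298  -130.83147415   66.        ] [ 489.19508377 -141.97211461   60.        ] -0.16259524914994358
[array([ 383.73702237, -152.57248798,   12.        ]), array([ 500.75809235, -171.55464051,   12.        ]), array([420.80507076,  83.8747994 ,  12.        ])]
yaw from base -0.15550516391802766
axis [447.97574083 -87.60233265  54.        ] knob foot [ 462.68560807 -118.02646272  139.        ]
bar [457.1143006    2.89706348  20.        ] [460.08788402  23.65691406  20.        ] fence face [461.21549025  40.10344054  38.        ]
```

Emit:
play_rows --deltas '[1.5, 4, 40, 0, 0, 0.02, 0.5, 1.5, 4, 60, 0, 0, 0.02, 0.5, 1.5, 4, 60, 0, 0, 0.02, 0.5, 1.5, 4, 60, 0, 0, 0.02, 0.5]'

```text
clock: 1.95
eef_pos: [400.4, -131.1, 112.8]
tool_rot: [-3.141, 0.003, 2.98]
force: [0.2, -0.1, -0.3]
width: 42.9
gripper_force: 0.0
```

```bash
python3 - <<'E'
from h import *
s=read_state();print(s['eef_pos'],s['tool_rot'],s['force'],s['width'])
c=camera_info("wrist");im=get_image("wrist");cv2.imwrite("pics/w2.png",im[:,:,::-1]);np.save("c2.npy",c,allow_pickle=True)
m=red(im);print(blobs(im,m,(200,100,400,420),50))
for r in range(200,300,6):print(r,(np.flatnonzero(m[r,200:400])[[0,-1]]+200) if m[r,200:400].any() else None, im[r,270:296:5].tolist() if 0 else '')
print(proj("wrist",[399,-131,82],c))
E
```

```text
[ 400.37529219 -131.09355035  112.84184735] [-3.14104139e+00  3.10613428e-03  2.98042608e+00] [ 0.21837543 -0.14214413 -0.33192722] 42.93156773065765
[([269, 224, 19, 41, 546], [278.0, 243.1])]
200 None 
206 None 
212 None 
218 None 
224 [274 279] 
230 [269 286] 
236 [269 287] 
242 [269 287] 
248 [269 287] 
254 [269 287] 
260 [269 287] 
266 None 
272 None 
278 None 
284 None 
290 None 
296 None 
(np.float64(275.2682466897279), np.float64(243.54378747475857))
```

View pics/w2.png

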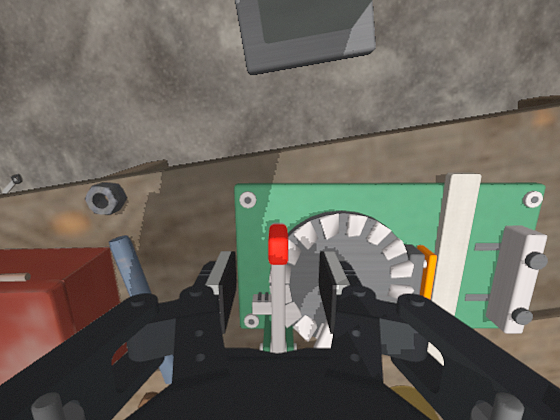

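The tab is centred between the fingers (column 278, fingers mid 277). Now I descend and pinch it.

Emit:
play_rows --deltas '[1, 0, 30, 0, 0, 0, 0.5, 1, 0, 44, 0, 0, 0, 0.5, 1, 0, 44, 0, 0, 0, 0.5, 1, 0, 44, 0, 0, 0, 0, 1, 0, 44, 0, 0, 0, 0, 1, 0, 44, 0, 0, 0, 0, 1, 0, 44, 0, 0, 0, 0]'

```text
clock: 2.88
eef_pos: [398.9, -130.5, 68.3]
tool_rot: [3.141, 0.002, 2.981]
force: [0.0, 1.7, 6.2]
width: 10.9
gripper_force: 59.6
```

Emit:
play_rows --deltas '[-1.1, 0, -5.2, 0, 0.05, 0, 0, -2.3, 0, -10.4, 0, 0.1, 0, 0, -3.9, 0, -15.5, 0, 0.15, 0, 0, -5.7, 0, -20.5, 0, 0.2, 0, 0, -5.7, 0, -20.5, 0, 0.2, 0, 0]'

```text
clock: 3.5
eef_pos: [404.3, -131.4, 88.7]
tool_rot: [3.141, -0.2, 2.981]
force: [-1.8, 1.1, 4.9]
width: 10.8
gripper_force: 60.1
```

Emit:
play_rows --deltas '[-2.3, 0, -10.4, 0, 0.1, 0, 0, -5.7, 0, -20.5, 0, 0.2, 0, 0, -10, 0, -30.2, 0, 0.3, 0, 0, -15.3, 0, -39.5, 0, 0.4, 0, 0, -15.3, 0, -39.5, 0, 0.4, 0, 0, -15.3, 0, -39.5, 0, 0.4, 0, 0]'

```text
clock: 4.25
eef_pos: [426.3, -134.9, 124.7]
tool_rot: [3.141, -0.6, 2.981]
force: [-1.0, 0.6, 6.4]
width: 11.0
gripper_force: 60.8
```

Emit:
play_rows --deltas '[0, 0, 0, 0, 0, 0, 0.35, 0, 0, 0, 0, 0, 0, 0.35, 0, 0, 0, 0, 0, 0, 0.35, 0, 0, -30, 0, 0, 0, 0.35, 0, 0, -60, 0, 0, 0, 0.35, 0, 0, -80, 0, 0, 0, 0.35, 0, 0, -80, 0, 0, 0, 0.35]'

```text
clock: 5.12
eef_pos: [472.0, -142.5, 190.0]
tool_rot: [-3.142, -0.597, 2.981]
force: [0.6, -0.6, -0.8]
width: 30.0
gripper_force: 0.0
```

```bash
python3 - <<'E'
from h import *
s=read_state();print(s['eef_pos'],s['tool_rot'],s['force'],s['width'],s['qpos'])
R={}
for n,roi in(("scene",(300,140,380,210)),("side",(225,215,285,280))):
    im=get_image(n);cv2.imwrite(f"pics/{n}1.png",im[:,:,::-1]);b=blobs(im,red(im),roi,10);print(n,b);R[n]=b
b={n:max(v,key=lambda t:t[0][4])[1] for n,v in R.items() if v}
t,e=tri([ray(n,*p) for n,p in b.items()]);print(t,e)
E
```

```text
[ 471.96468168 -142.51151744  189.96598671] [-3.14157872 -0.59711464  2.98065338] [ 0.60037916 -0.57276365 -0.84918212] 30.028120225574103 [ 0.36428278  0.80515951 -0.27170984  1.48311704  0.1684663   1.4800679
  1.4552684 ]
scene [([335, 159, 10, 12, 63], [339.9, 164.2])]
side [([261, 229, 12, 13, 93], [266.5, 235.1])]
[ 433.18977321 -138.79240338  135.5627102 ] [1.6, 1.6]
```

The pawl stands at about 0.6 rad: the tab is measured at (433,-139,136) against a predicted z of 136. Next the tool goes upright and over to the knob.

Emit:
play_rows --deltas '[2, 15, -30, 0, -0.15, 0, 0.5, 2, 30, -47, 0, -0.597, 0, 0.5, 2, 30, -47, 0, -0.597, 0, 0.5, 2, 30, -47, 0, -0.597, 0, 0.5, 2, 30, -47, 0, -0.597, 0, 0.5, 2, 30, -47, 0, -0.597, 0, 0.5]'

```text
clock: 5.98
eef_pos: [500.5, -116.9, 228.9]
tool_rot: [3.141, -0.004, 2.98]
force: [0.1, 0.3, -0.3]
width: 42.8
gripper_force: 0.0
```

Emit:
play_rows --deltas '[0, 0, 0, 0, 0, 1.57, 0.5, 0, 0, 0, 0, 0, 1.57, 0.5, 0, 0, 0, 0, 0, 1.57, 0.5, 0, 0, 0, 0, 0, 1.57, 0.5, 0, 0, 0, 0, 0, 1.57, 0.5, 0, 0, 0, 0, 0, 1.57, 0.5, 0, 0, 0, 0, 0, 1.57, 0.5, 0, 0, 0, 0, 0, 1.57, 0.5, 0, 0, 0, 0, 0, 1.57, 0.5, 0, 0, 0, 0, 0, 1.57, 0.5]'

```text
clock: 7.22
eef_pos: [500.9, -116.6, 228.6]
tool_rot: [-3.137, 0.0, 1.412]
force: [-0.2, -0.2, 0.4]
width: 42.3
gripper_force: 0.0
```

```bash
python3 - <<'E'
from h import *
s=read_state();print(s['eef_pos'],s['tool_rot'],s['force'],s['width'],s['qpos'])
c=camera_info("wrist");im=get_image("wrist");cv2.imwrite("pics/w3.png",im[:,:,::-1]);np.save("c3.npy",c,allow_pickle=True)
for z in(139,111,83):print(z,proj("wrist",[502,-117,z],c))
print(proj("wrist",[454,-87,54],c))
E
```

```text
[ 500.9073069  -116.63341402  228.60347967] [-3.13705831e+00  2.26207076e-04  1.41220170e+00] [-0.19802772 -0.21339123  0.35670241] 42.28117708004889 [ 0.09843745  0.44240091  0.10754647  1.893311   -0.0627265   0.81362873
  0.0804252 ]
139 (np.float64(280.3092579610439), np.float64(219.00771208912624))
111 (np.float64(280.1385653873575), np.float64(210.1088407045466))
83 (np.float64(279.99891148434443), np.float64(202.82813660343274))
(np.float64(231.19077264295072), np.float64(176.34681031475256))
```

View pics/w3.png

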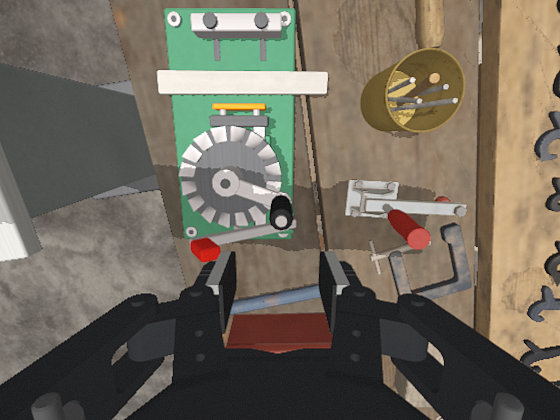

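The knob top is at (281,222), 2–3 px from the prediction, and the hub is at (226,183). The raised red tab at (205,249) is well away from the fingers' path. Now I go down and pinch the knob.

Emit:
play_rows --deltas '[-2, 2.3, 50, 0, 0, 0, 0.5, -2, 2.3, 100, 0, 0, 0, 0.5, -2, 2.3, 130, 0, 0, 0, 0.5, -2, 2.3, 130, 0, 0, 0, 0.5, -2, 2.3, 130, 0, 0, 0, 0, -2, 2.3, 130, 0, 0, 0, 0, -2, 2.3, 130, 0, 0, 0, 0, -2, 2.3, 130, 0, 0, 0, 0]'

```text
clock: 8.28
eef_pos: [503.1, -119.4, 100.7]
tool_rot: [3.141, 0.0, 1.411]
force: [0.9, 0.1, 6.2]
width: 18.5
gripper_force: 58.8
```

```bash
python3 - <<'E'
from h import *
s=read_state();print(s['eef_pos'],s['tool_rot'],s['force'],s['width'])
c=np.load("c3.npy",allow_pickle=True).item()
for z in(79,85,90):print(plane("wrist",226,183,z,c))
print("rim",plane("wrist",231.5,178,52,c),"knobtop",plane("wrist",281,222,139,c))
print("pad/bar/fence",[plane("wrist",*p,z,c).round(1) for p,z in (((239,104),38),((242,95),20),((244,70),20),((238,40),40))])
E
```

```text
[ 503.10928541 -119.40835117  100.66950337] [3.14137142e+00 1.11900256e-04 1.41076618e+00] [0.85923499 0.13272929 6.23160816] 18.541784274198974
[452.12879807 -89.60272131  79.        ]
[453.34809118 -88.74682494  85.        ]
[454.36416876 -88.03357796  90.        ]
rim [453.61090602 -89.05279217  52.        ] knobtop [ 502.16180519 -119.60794735  139.        ]
pad/bar/fence [array([474.5, -15.2,  38. ]), array([477.5,  -4.8,  20. ]), array([484.4,  19.6,  20. ]), array([485.2,  43.5,  40. ])]
```

Pinched at width 18.5. The axis at (453.5,-89) puts the knob on a 58.2 mm radius, and the crank angle in tool axes is -0.39. I start winding.

Emit:
play_rows --deltas '[1.6, 0.7, 0, 0, 0, 0, 0, 3.3, 1.2, 0, 0, 0, 0, 0, 6.6, 2.3, 0, 0, 0, 0, 0, 10, 3.1, 0, 0, 0, 0, 0, 13.4, 3.7, 0, 0, 0, 0, 0, 16.8, 4.1, 0, 0, 0, 0, 0]'

```text
clock: 9.02
eef_pos: [508.7, -105.5, 100.6]
tool_rot: [-3.14, 0.002, 1.409]
force: [-0.6, -5.2, 8.4]
width: 18.5
gripper_force: 59.2
```

```bash
cat >> h.py <<'E'
AX=np.array([453.5,-89.])
def knob(ax=AX):
    s=read_state();d=s['eef_pos'][:2]-ax;r=np.hypot(*d);a=np.arctan2(d[1],d[0]);t=np.array([-d[1],d[0]])/r
    print("r %.1f psi %.3f wheel %.3f Ftan %.2f Frad %.2f F"%(r,a+.16,a+.16+.39,s['force'][:2]@t,s['force'][:2]@d/r),s['force'].round(1),s['eef_pos'].round(1),s['width'].round(1))
E
python3 -c "
from h import *
knob()"
```

```text
Traceback (most recent call last):
  File "h.py", line 25, in knob
    print("r %.1f psi %.3f wheel %.3f Ftan %.2f Frad %.2f F"%(r,a+.16,a+.16+.39,s['force'][:2]@t,s['force'][:2]@d/r),s['force'].round(1),s['eef_pos'].round(1),s['width'].round(1))
                                                                                                                                                               ^^^^^^^^^^^^^^^^
AttributeError: 'float' object has no attribute 'round'
```

Emit:
play_rows --deltas '[3.5, 0.2, 0, 0, 0, 0, 0, 7, 0.2, 0, 0, 0, 0, 0, 10.4, 0, 0, 0, 0, 0, 0, 13.9, -0.4, 0, 0, 0, 0, 0, 17.3, -1, 0, 0, 0, 0, 0, 20.7, -1.9, 0, 0, 0, 0, 0, 24, -2.9, 0, 0, 0, 0, 0, 27.3, -4.1, 0, 0, 0, 0, 0, 30.4, -5.6, 0, 0, 0, 0, 0, 33.5, -7.2, 0, 0, 0, 0, 0]'

```text
clock: 10.28
eef_pos: [507.2, -71.8, 100.6]
tool_rot: [-3.141, 0.003, 1.408]
force: [-0.6, -6.9, 6.4]
width: 18.7
gripper_force: 59.2
```

```bash
sed -i "s/s\['width'\].round(1)/round(s['width'],1)/" h.py
python3 -c "
from h import *
knob()"
```

```text
r 56.4 psi 0.470 wheel 0.860 Ftan -6.44 Frad -2.66 F [-0.6 -6.9  6.4] [507.2 -71.8 100.6] 18.7
```

```bash
sed -i "s/^AX=.*/AX=np.array([452.5,-91.])/; s/+.16+.39/+.511/" h.py
python3 -c "
from h import *
knob()"
```

```text
r 58.0 psi 0.498 wheel 0.849 Ftan -6.37 Frad -2.84 F [-0.6 -6.9  6.4] [507.2 -71.8 100.6] 18.7
```

Emit:
play_rows --deltas '[1.4, -2.8, 0, 0, 0, 0, 0, 3.3, -4.1, 0, 0, 0, 0, 0, 5.2, -5.5, 0, 0, 0, 0, 0, 7, -6.9, 0, 0, 0, 0, 0, 8.7, -8.5, 0, 0, 0, 0, 0, 10.4, -10.1, 0, 0, 0, 0, 0]'

```text
clock: 11.02
eef_pos: [500.8, -59.1, 100.7]
tool_rot: [3.139, 0.002, 1.409]
force: [2.6, -4.7, 2.5]
width: 18.5
gripper_force: 59.0
```

```bash

python3 -c "
from h import *
knob()
im=get_image('wrist');cv2.imwrite('pics/w4.png',im[:,:,::-1])"
```

```text
r 57.9 psi 0.743 wheel 1.094 Ftan -5.39 Frad -0.45 F [ 2.6 -4.7  2.5] [500.8 -59.1 100.7] 18.5
```

View pics/w4.png

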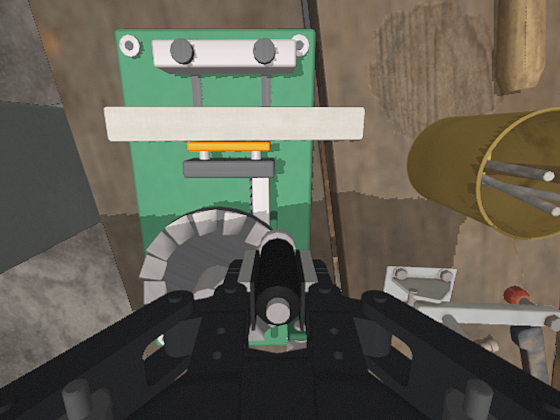

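The pad (rows 141–150) has just reached the bar (rows 107–140), and the fence face is at row 73. I'll work out the remaining gap.

```bash
python3 - <<'E'
from h import *
c=camera_info("wrist");cy=np.array([.159,.987,0])
im=cv2.imread("pics/w4.png");print(im[60:112,225].mean(1).round().tolist(),im[134:156,225].tolist())
for v,z in((107,20),(140,20),(141,38),(150,38),(69,40),(73,20),(73,30)):print(v,z,plane("wrist",225,v,z,c)@cy)
E
```

```text
[231.0, 231.0, 231.0, 231.0, 218.0, 198.0, 164.0, 105.0, 86.0, 90.0, 90.0, 90.0, 91.0, 92.0, 89.0, 90.0, 87.0, 125.0, 132.0, 132.0, 129.0, 130.0, 130.0, 131.0, 130.0, 129.0, 133.0, 131.0, 131.0, 131.0, 131.0, 133.0, 132.0, 132.0, 133.0, 132.0, 132.0, 132.0, 131.0, 131.0, 131.0, 132.0, 131.0, 131.0, 132.0, 128.0, 124.0, 204.0, 218.0, 215.0, 215.0, 215.0] [[204, 215, 220], [206, 216, 223], [206, 216, 222], [205, 216, 220], [211, 220, 226], [213, 221, 226], [140, 145, 142], [19, 50, 104], [0, 130, 236], [39, 171, 245], [74, 194, 239], [77, 195, 239], [66, 189, 238], [61, 186, 239], [51, 183, 239], [21, 163, 248], [17, 120, 211], [103, 133, 117], [132, 168, 87], [133, 172, 99], [131, 171, 101], [131, 171, 99]]
107 20 106.82403000407892
140 20 84.16493656439127
141 38 84.09131350595547
150 38 78.18618090975191
69 40 127.78738838431627
73 20 128.8629275086295
73 30 127.18218124724933
```

Emit:
play_rows --deltas '[2.4, -2.5, 0, 0, 0, 0, 0, 4.6, -5.2, 0, 0, 0, 0, 0, 6.7, -8, 0, 0, 0, 0, 0, 8.6, -10.9, 0, 0, 0, 0, 0, 10.4, -13.9, 0, 0, 0, 0, 0, 11.9, -17, 0, 0, 0, 0, 0, 13.3, -20.2, 0, 0, 0, 0, 0, 14.4, -23.5, 0, 0, 0, 0, 0, 15.4, -26.8, 0, 0, 0, 0, 0, 16.2, -30.2, 0, 0, 0, 0, 0]'

```text
clock: 12.32
eef_pos: [474.4, -37.3, 100.7]
tool_rot: [3.138, 0.0, 1.41]
force: [4.8, -2.7, 4.0]
width: 18.5
gripper_force: 59.0
```

```bash

python3 -c "
from h import *
knob()
c=camera_info('wrist');im=get_image('wrist');cv2.imwrite('pics/w5.png',im[:,:,::-1])
# bar/fence profile
u=int(proj('wrist',[475,15,20],c)[0]);print(u,[(r,int(x)) for r,x in enumerate(im[0:300,u].mean(1)) if r and abs(x-im[r-1,u].mean())>25])"
```

```text
r 58.0 psi 1.344 wheel 1.695 Ftan -5.42 Frad -0.71 F [ 4.8 -2.7  4. ] [474.4 -37.3 100.7] 18.5
267 [(70, 187), (95, 191), (96, 128), (97, 92), (103, 128), (115, 212), (148, 129), (149, 55), (150, 122), (165, 73), (166, 47), (169, 105), (185, 82), (186, 129), (216, 104), (230, 52), (232, 110), (235, 199), (236, 246), (237, 201), (238, 172), (241, 126), (242, 44), (243, 6)]
```

Emit:
play_rows --deltas '[0.5, -2.9, 0, 0, 0, 0, 0, 0.8, -5.7, 0, 0, 0, 0, 0, 1, -8.6, 0, 0, 0, 0, 0, 1.05, -11.5, 0, 0, 0, 0, 0, 1, -14.4, 0, 0, 0, 0, 0]'

```text
clock: 13.0
eef_pos: [460.5, -33.6, 100.7]
tool_rot: [3.138, -0.0, 1.41]
force: [5.4, -2.6, 3.5]
width: 18.7
gripper_force: 59.1
```

```bash

python3 -c "
from h import *
knob()
c=camera_info('wrist');im=get_image('wrist');cv2.imwrite('pics/w6.png',im[:,:,::-1])
u=int(proj('wrist',[475,15,20],c)[0]);print(u,[(r,int(x)) for r,x in enumerate(im[0:200,u].mean(1)) if r and abs(x-im[r-1,u].mean())>25])"
```

```text
r 58.0 psi 1.593 wheel 1.944 Ftan -5.76 Frad -1.86 F [ 5.4 -2.6  3.5] [460.5 -33.6 100.7] 18.7
286 [(73, 187), (98, 162), (99, 101), (105, 129), (110, 217), (143, 135), (144, 53), (145, 125), (146, 152), (154, 85), (155, 126), (160, 89), (161, 46), (163, 75), (164, 104), (181, 132)]
```

Emit:
play_rows --deltas '[-0.1, -1.7, 0, 0, 0, 0, 0, -0.3, -3.5, 0, 0, 0, 0, 0, -0.5, -5.2, 0, 0, 0, 0, 0]'

```text
clock: 13.42
eef_pos: [455.2, -33.1, 100.6]
tool_rot: [3.138, -0.0, 1.411]
force: [5.7, -1.7, 4.8]
width: 18.4
gripper_force: 59.1
```

```bash
cat > w.py <<'E'
from h import *
import sys
knob()
c=camera_info('wrist');im=get_image('wrist')
u=int(proj('wrist',[475,15,20],c)[0]);print(u,[(r,int(x)) for r,x in enumerate(im[0:200,u].mean(1)) if r and abs(x-im[r-1,u].mean())>25])
E
python3 w.py
```

```text
r 58.0 psi 1.685 wheel 2.036 Ftan -5.74 Frad -1.47 F [ 5.7 -1.7  4.8] [455.2 -33.1 100.6] 18.4
294 [(72, 184), (98, 124), (99, 87), (104, 128), (106, 195), (107, 221), (140, 124), (141, 74), (142, 130), (143, 162), (152, 131), (157, 88), (158, 46), (160, 87), (178, 130)]
```

Emit:
play_rows --deltas '[-0.2, -1.2, 0, 0, 0, 0, 0, -0.4, -2.3, 0, 0, 0, 0, 0, -0.6, -3.4, 0, 0, 0, 0, 0]'

```text
clock: 13.85
eef_pos: [451.7, -33.0, 100.6]
tool_rot: [3.138, -0.001, 1.411]
force: [5.4, -1.3, 5.1]
width: 18.1
gripper_force: 59.1
```

```bash
python3 w.py
```

```text
r 58.0 psi 1.745 wheel 2.096 Ftan -5.36 Frad -1.35 F [ 5.4 -1.3  5.1] [451.7 -33.  100.6] 18.1
298 [(58, 106), (71, 170), (72, 195), (97, 137), (98, 92), (104, 216), (137, 173), (138, 80), (139, 122), (140, 148), (154, 96), (155, 57), (158, 104), (174, 87), (175, 132)]
```

Emit:
play_rows --deltas '[-0.3, -1.1, 0, 0, 0, 0, 0, -0.5, -2.3, 0, 0, 0, 0, 0]'

```text
clock: 14.15
eef_pos: [449.4, -33.1, 100.6]
tool_rot: [3.138, -0.001, 1.411]
force: [5.2, -1.8, 4.8]
width: 18.8
gripper_force: 59.1
```

```bash
python3 w.py
```

```text
r 58.0 psi 1.784 wheel 2.135 Ftan -5.13 Frad -2.03 F [ 5.2 -1.8  4.8] [449.4 -33.1 100.6] 18.8
301 [(71, 187), (72, 212), (96, 160), (97, 101), (102, 206), (135, 204), (136, 113), (147, 83), (148, 129), (153, 88), (154, 42), (156, 101), (174, 135)]
```

Emit:
play_rows --deltas '[-0.3, -1.1, 0, 0, 0, 0, 0, -0.6, -2.2, 0, 0, 0, 0, 0]'

```text
clock: 14.45
eef_pos: [447.2, -33.3, 100.7]
tool_rot: [3.138, -0.001, 1.411]
force: [5.4, -0.7, 4.9]
width: 18.6
gripper_force: 59.1
```

```bash
python3 w.py
```

```text
r 58.0 psi 1.823 wheel 2.174 Ftan -5.31 Frad -1.24 F [ 5.4 -0.7  4.9] [447.2 -33.3 100.7] 18.6
304 [(70, 186), (95, 168), (96, 104), (100, 203), (134, 130), (144, 154), (151, 98), (152, 52), (154, 98), (172, 134)]
```

Emit:
play_rows --deltas '[-0.3, -1.1, 0, 0, 0, 0, 0, -0.7, -2.2, 0, 0, 0, 0, 0]'

```text
clock: 14.75
eef_pos: [445.2, -33.5, 100.7]
tool_rot: [3.137, -0.001, 1.411]
force: [6.4, -0.8, 3.1]
width: 18.9
gripper_force: 59.1
```

```bash
python3 w.py
```

```text
r 58.0 psi 1.856 wheel 2.207 Ftan -6.21 Frad -1.60 F [ 6.4 -0.8  3.1] [445.2 -33.5 100.7] 18.9
307 [(68, 107), (69, 195), (94, 180), (95, 114), (96, 86), (99, 215), (132, 204), (133, 129), (142, 114), (150, 68), (151, 43), (152, 94), (170, 133)]
```

Emit:
play_rows --deltas '[-0.4, -1.1, 0, 0, 0, 0, 0, -0.8, -2.2, 0, 0, 0, 0, 0]'

```text
clock: 15.05
eef_pos: [443.7, -33.7, 100.7]
tool_rot: [3.136, -0.001, 1.411]
force: [6.9, -0.8, 2.2]
width: 18.3
gripper_force: 59.0
```

```bash
python3 w.py
```

```text
r 58.0 psi 1.883 wheel 2.234 Ftan -6.68 Frad -1.86 F [ 6.9 -0.8  2.2] [443.7 -33.7 100.7] 18.3
309 [(68, 187), (94, 133), (95, 90), (98, 146), (99, 221), (132, 134), (148, 91), (149, 45), (151, 103), (169, 133)]
```

Emit:
play_rows --deltas '[-0.4, -1.1, 0, 0, 0, 0, 0, -0.9, -2.2, 0, 0, 0, 0, 0]'

```text
clock: 15.35
eef_pos: [442.2, -34.0, 100.7]
tool_rot: [3.135, -0.002, 1.411]
force: [8.9, 0.3, 0.5]
width: 18.6
gripper_force: 58.9
```

```bash
python3 w.py
```

```text
r 57.9 psi 1.910 wheel 2.261 Ftan -8.80 Frad -1.32 F [8.9 0.3 0.5] [442.2 -34.  100.7] 18.6
311 [(67, 177), (93, 147), (94, 96), (97, 111), (98, 220), (131, 169), (132, 124), (134, 159), (147, 86), (148, 38), (149, 95), (167, 129)]
```

Emit:
play_rows --deltas '[-0.5, -1.1, 0, 0, 0, 0, 0, -0.7, -1.6, 0, 0, 0, 0, 0]'

```text
clock: 15.65
eef_pos: [441.0, -34.2, 100.7]
tool_rot: [3.134, -0.002, 1.412]
force: [9.4, 0.6, -0.7]
width: 18.2
gripper_force: 58.8
```

```bash
python3 w.py
```

```text
r 57.9 psi 1.931 wheel 2.282 Ftan -9.30 Frad -1.29 F [ 9.4  0.6 -0.7] [441.  -34.2 100.7] 18.2
312 [(67, 185), (68, 211), (92, 169), (93, 109), (97, 212), (131, 121), (133, 150), (142, 127), (146, 71), (148, 102), (166, 129)]
```

About 14 N at the pad, both by force and by wheel angle. I relax the command a little and open.

Emit:
play_rows --deltas '[0.5, 1.3, 0, 0, 0, 0, 0, 0.9, 2.5, 0, 0, 0, 0, 0, 0.9, 2.5, 0, 0, 0, 0, 0]'

```text
clock: 16.08
eef_pos: [441.1, -34.1, 100.7]
tool_rot: [3.138, -0.001, 1.411]
force: [5.3, -0.5, 5.1]
width: 18.5
gripper_force: 59.4
```

```bash
python3 w.py
```

```text
r 58.0 psi 1.928 wheel 2.279 Ftan -5.12 Frad -1.54 F [ 5.3 -0.5  5.1] [441.1 -34.1 100.7] 18.5
312 [(67, 188), (92, 165), (93, 105), (97, 218), (131, 120), (133, 148), (142, 126), (146, 71), (148, 99), (166, 129)]
```

Wheel held at 2.28. Opening and lifting off.

Emit:
play_rows --deltas '[0, 0, 0, 0, 0, 0, 0.4, 0, 0, 0, 0, 0, 0, 0.4, 0, 0, 0, 0, 0, 0, 0.4, 0, 0, 0, 0, 0, 0, 0.4, 0, 0, -50, 0, 0, 0, 0.4, 0, 0, -100, 0, 0, 0, 0.4, 0, 0, -130, 0, 0, 0, 0.4, 0, 0, -130, 0, 0, 0, 0.4]'

```text
clock: 17.12
eef_pos: [439.6, -34.4, 231.6]
tool_rot: [3.14, -0.001, 1.411]
force: [0.3, 0.9, -0.4]
width: 34.2
gripper_force: 0.0
```

```bash
python3 - <<'E'
from h import *
s=read_state();print(s['eef_pos'],s['tool_rot'],s['force'],s['width'],s['qpos'])
c=camera_info("wrist");im=get_image("wrist");cv2.imwrite("pics/w7.png",im[:,:,::-1])
i2=get_image("side");cv2.imwrite("pics/s7.png",i2[:,:,::-1]);print(blobs(i2,red(i2),(225,215,285,280),10))
print(proj("wrist",[441.1,-34.1,139],c),blobs(im,red(im),(0,0,560,420),60),proj("wrist",[436,-136,136],c))
E
```

```text
[439.60691992 -34.38659555 231.56787375] [ 3.13981340e+00 -9.62833201e-04  1.41086429e+00] [ 0.31294107  0.86540724 -0.44374641] 34.16489317192076 [-0.09833023  0.33585442  0.14904954  2.07517962 -0.07428781  0.7335039
 -0.06229211]
[([261, 230, 12, 12, 93], [266.6, 235.4])]
(np.float64(279.94139157825697), np.float64(217.21717922260422)) [([274, 310, 32, 25, 395], [289.1, 323.3])] (np.float64(291.7254449791205), np.float64(321.56782353099))
```

View pics/w7.png

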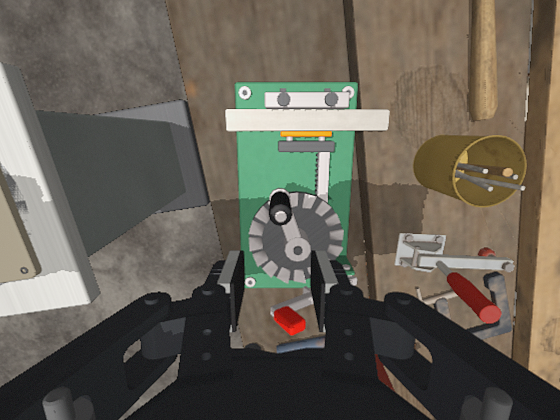

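The knob is at (281,215) where predicted, so the wheel stayed put, with the bar against the fence at (307,110). The pawl is still up, tab at (289,321). Now I go back to the tab.

Emit:
play_rows --deltas '[-50, 25, 0, 0, 0, -0.2, 0.35, -101.5, 49, 0, 0, 0, -1.57, 0.35, -101.5, 49, 0, 0, 0, -1.57, 0.35, -101.5, 49, 0, 0, 0, -1.57, 0.35, -101.5, 49, 0, 0, 0, -1.57, 0.35, -101.5, 49, 0, 0, 0, -1.57, 0.35, -101.5, 49, 0, 0, 0, -1.57, 0.35, -101.5, 49, 0, 0, 0, -1.57, 0.35, -101.5, 49, 0, 0, 0, -1.57, 0.35, -101.5, 49, 0, 0, 0, -1.57, 0.35]'

```text
clock: 18.48
eef_pos: [469.4, -142.2, 227.9]
tool_rot: [3.141, -0.006, 2.98]
force: [0.4, 0.0, 0.0]
width: 30.0
gripper_force: 0.0
```

Emit:
play_rows --deltas '[0, 0, 10, 0, 0.15, 0, 0.35, 0, 0, 20, 0, 0.3, 0, 0.35, 0, 0, 30, 0, 0.45, 0, 0.35, 0, 0, 40, 0, 0.6, 0, 0.35, 0, 0, 40, 0, 0.6, 0, 0.35, 0, 0, 40, 0, 0.6, 0, 0.35]'

```text
clock: 19.23
eef_pos: [469.8, -142.2, 189.5]
tool_rot: [-3.141, -0.603, 2.98]
force: [-0.7, -1.1, 0.7]
width: 30.1
gripper_force: 0.0
```

```bash
python3 - <<'E'
from h import *
from scipy.spatial.transform import Rotation as R
s=read_state();print(s['eef_pos'],s['tool_rot'],s['force'],s['width'])
M=R.from_euler('xyz',s['tool_rot']).as_matrix();print("to pinch, tool axes",M.T@(np.array([426.3,-134.9,124.7])-s['eef_pos']))
c=camera_info("wrist");im=get_image("wrist");cv2.imwrite("pics/w8.png",im[:,:,::-1])
print(blobs(im,red(im),(150,100,400,420),60))
E
```

```text
[ 469.80189964 -142.2010561   189.47127405] [-3.14124731 -0.60261713  2.9801953 ] [-0.6618274  -1.10453392  0.72891853] 30.067154664222752
to pinch, tool axes [-0.3723141   0.24258284 78.36351939]
[([270, 214, 17, 33, 500], [277.5, 230.3])]
```

Emit:
play_rows --deltas '[0, 0, 40, 0, 0, 0, 0.35, 0, 0, 78, 0, 0, 0, 0.35, 0, 0, 78, 0, 0, 0, 0.35, 0, 0, 78, 0, 0, 0, 0, 0, 0, 78, 0, 0, 0, 0, 0, 0, 78, 0, 0, 0, 0]'

```text
clock: 20.02
eef_pos: [427.8, -135.2, 126.8]
tool_rot: [3.141, -0.601, 2.981]
force: [-0.4, 0.8, 8.0]
width: 10.7
gripper_force: 60.7
```

Emit:
play_rows --deltas '[1.3, 0, 10.6, 0, -0.1, 0, 0, 1.5, 0, 21.2, 0, -0.2, 0, 0, 0.6, 0, 31.8, 0, -0.3, 0, 0, -1.3, 0, 42.3, 0, -0.4, 0, 0, -1.3, 0, 42.3, 0, -0.4, 0, 0]'

```text
clock: 20.65
eef_pos: [404.3, -131.5, 90.6]
tool_rot: [3.142, -0.201, 2.981]
force: [-1.1, 1.5, 1.9]
width: 10.7
gripper_force: 60.6
```

Emit:
play_rows --deltas '[0.5, 0, 3.2, 0, -0.03, 0, 0, 0.9, 0, 6.3, 0, -0.06, 0, 0]'

```text
clock: 20.9
eef_pos: [402.0, -131.1, 84.2]
tool_rot: [-3.141, -0.145, 2.981]
force: [-3.3, 1.9, 6.4]
width: 10.6
gripper_force: 61.3
```

Emit:
play_rows --deltas '[0.5, 0, 3.2, 0, -0.03, 0, 0, 0.5, 0, 3.2, 0, -0.03, 0, 0]'

```text
clock: 21.15
eef_pos: [401.0, -130.9, 81.0]
tool_rot: [-3.141, -0.116, 2.981]
force: [-3.5, 2.7, 5.6]
width: 10.5
gripper_force: 61.2
```

Emit:
play_rows --deltas '[0.5, 0, 3.2, 0, -0.03, 0, 0, 0.5, 0, 3.2, 0, -0.03, 0, 0]'

```text
clock: 21.4
eef_pos: [400.0, -130.8, 77.7]
tool_rot: [-3.141, -0.085, 2.981]
force: [-3.1, 3.1, 4.7]
width: 11.0
gripper_force: 61.3
```

```bash
python3 -c "
from h import *
s=read_state();print(s['eef_pos'],s['tool_rot'],s['force'],s['torque'])"
```

```text
[ 400.03966104 -130.79767776   77.68674862] [-3.14137146 -0.08546838  2.98123857] [-3.06594782  3.11333548  4.68486454] [ 0.52630865  0.22436228 -0.09850716]
```

Emit:
play_rows --deltas '[0.3, 0, 2.1, 0, -0.02, 0, 0, 0.5, 0, 3.2, 0, -0.03, 0, 0]'

```text
clock: 21.65
eef_pos: [399.3, -130.7, 74.5]
tool_rot: [-3.141, -0.056, 2.981]
force: [-4.0, 3.2, 8.3]
width: 11.0
gripper_force: 61.6
```

Emit:
play_rows --deltas '[0.2, 0, 1.1, 0, -0.01, 0, 0, 0.2, 0, 1.1, 0, -0.01, 0, 0]'

```text
clock: 21.9
eef_pos: [399.1, -130.7, 73.6]
tool_rot: [-3.141, -0.046, 2.981]
force: [-2.9, 2.6, 8.7]
width: 10.8
gripper_force: 61.9
```

The nose meets the teeth at about 0.05 rad. I release and lift away.

Emit:
play_rows --deltas '[0, 0, -0.8, 0, 0, 0, 0.35, 0, 0, -0.8, 0, 0, 0, 0.35, 0, 0, -0.8, 0, 0, 0, 0.35, 0, 0, -40, 0, 0, 0, 0.35, 0, 0, -90, 0, 0, 0, 0.35, 0, 0, -130, 0, 0, 0, 0.35, 0, 0, -130, 0, 0, 0, 0.35, 0, 0, -130, 0, 0, 0, 0.35]'

```text
clock: 22.9
eef_pos: [404.2, -131.8, 202.7]
tool_rot: [-3.141, -0.044, 2.98]
force: [-0.2, -0.4, 0.8]
width: 29.9
gripper_force: 0.0
```

```bash
python3 - <<'E'
from h import *
s=read_state();print(s['clock'],s['eef_pos'],s['force'],s['width'])
R={}
for n,roi in(("scene",(335,172,365,200)),("side",(238,240,270,276))):
    im=get_image(n);R[n]=max(blobs(im,red(im),roi,10),key=lambda t:t[0][4]);print(n,R[n])
print(tri([ray(n,*v[1]) for n,v in R.items()]))
c=camera_info("wrist");im=get_image("wrist");cv2.imwrite("pics/w9.png",im[:,:,::-1]);print(proj("wrist",[441.1,-34.1,139],c))
E
```

```text
22.9 [ 404.15213585 -131.84172325  202.69067909] [-0.176294   -0.40542631  0.82289321] 29.90366296817195
scene ([346, 179, 7, 11, 45], [349.1, 183.2])
side ([246, 255, 8, 12, 80], [249.2, 260.6])
(array([ 399.98802786, -136.35335031,   85.30801039]), [0.7, 0.7])
(np.float64(412.6735929372863), np.float64(260.4804930941519))
```

View pics/w9.png

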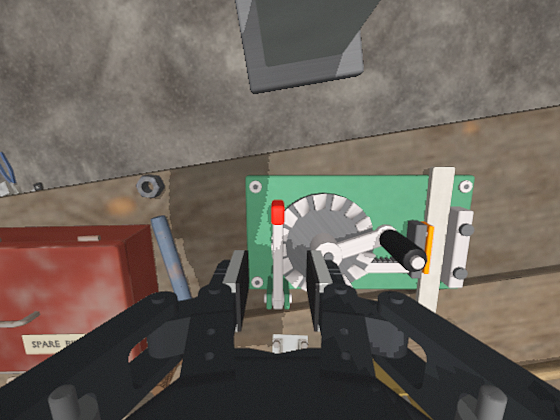

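The final picture shows the tab down at (277,212), with its triangulated z of 85 putting the pawl at about 0.03 rad. The knob is at (418,262), unmoved, the bar lies against the fence at (440,240), and the gripper is clear.

```bash
python3 -c "
from cell import *
print(finish_job())"
```

```text
the job is handed in; nothing more can be done
None
```

The job is handed in, and no verdict was shown: I lifted the pawl to about 0.6 rad, wound the crank to about 2.28 rad so the pad holds the bar on the fence at an estimated 14 N, and laid the pawl back down to about 0.03 rad, by about 23 s of the 64 s.

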